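# Draw a duct joint tight with its over-centre latch

### The job

Slide the loose duct section along its rails until it meets the rubber gasket of the fixed section, then swing the draw latch's loop over so that its cross bar drops behind the keeper on the sliding section, and press the latch's lever down past centre until it lies flat and the joint is drawn tight. Let go of everything at the end, and leave the hammer, the tape measure and the duct cap where they are.

Things in the scene. Friction and masses are not known exactly. Their poses are not given: they have to be found in the camera images.
- deck (a point): Sloping face of the fixed galvanised duct section. Origin on the face, at the joint, on the latch's centre line. x up the slope, y level, away from the joint (the sliding section and keeper lie at -y), z square out of the face, 26 deg from vertical, leaning to the robot. Both sections' faces are its z = 0, with 6 mm proud end flanges. The latch works in its y-z plane.
- section (a joint): Gap of the sliding section, m: 0 = joint drawn tight; grows as it slides along the deck's -y. Starts 0.025 to 0.05. Friction 2.5 N. At 0.004 it meets the springy rubber gasket, which pushes back with 9 N there and 33 N at 0; let go, it rests at about 0.004 until latched.
- section_handle (a point): Middle of the dark bow handle on the sliding section: a 12 mm round bar, 70 mm long along the deck's x, 45 mm out of the face, on a post at each end. 150 mm from the section's joint edge, 100 mm farther than the keeper's hook face. Can be pushed or pinched.
- keeper (a point): Steel hook on the sliding section, 26 mm wide. Axes as the deck's; origin on the face below the hook face. Post y 0 to 6 mm, 28 mm high; its lip (z 22 to 28 mm) overhangs to y = -9 mm; 4 mm base plate. The loop's bar passes down beyond the lip (bar centre y below -13 mm), lands at z = 8 mm, and is drawn back under the lip against the post (y = -4 mm, z 8 to 18 mm).
- lever (a joint): Lever angle, rad: 0 = shut, flat along the face, pointing to the deck's +y; 1.57 = square out of the face; 2.1 = open stop, leaning to the keeper. Starts 1.9 to 2.08, stays where left (but is dragged along if the held loop is pushed towards it). Closing draws the loop back about 25 mm. Dead centre is at about 0.35; below that it pulls itself shut. Pressing its end takes 1 to 4 N.
- lever_hinge (a point): Hinge axis of the lever (along the deck's x), at y = 55 mm, z = 32 mm in the deck's frame.
- lever_tip (a point): Point on the lever's pressing face, 85 mm from the hinge axis. The lever is a flat steel bar, 24 mm wide, 7 mm thick, its end 96 mm from the axis. The pressing face is on top when shut, 8 mm above the hinge axis; with the lever up it faces the keeper.
- loop_bar (a point): Middle of the loop's cross bar, 8 mm round, 44 mm along the deck's x, on two side rods that straddle the lever. It turns freely at 131 mm radius about a pin on the lever, 22 mm from the lever's axis, 12 deg behind the lever's angle. Weighs 55 g and falls by itself. Starts folded back, upright, leaning 9 to 19 deg past the face's normal to the deck's +y; swung to -y it comes down at the keeper.
- loop_tab (a point): Pull tab of the loop: a flat steel tongue on the middle of the bar, pointing away from the pin and bent 28 deg out of the loop's plane (up when the loop lies on the keeper); 16 mm wide along the deck's x, 9 mm thick, reaching 39 mm from the bar's centre. This point is 22 mm from the bar's centre, 151 mm from the pin. Pinched across its width it can turn between the fingers.
- hammer: Bystander: hammer lying on the bench past the fixed section's end.
- tape_measure: Bystander: black tape measure, 70 x 36 x 66 mm, on the bench on the robot's side of the duct.
- duct_cap: Bystander: round galvanised duct cap, 104 mm across, 37 mm high, on the bench on the robot's side of the duct.

How it is judged:
By the outcome, as a careful person would: the job done as asked, in the order asked, and still so for the second after the job is handed in, with the robot touching nothing.
It also fails if it takes over 72 s, if anything falls off the work surface, if the arm or the gripper's body presses on something with over 40 N, if the wrist force passes 120 N, or if a joint passes its speed limit or range.

### The arm

A 6-joint arm with a two-finger parallel gripper is mounted at the origin on the work surface. World frame = base frame: x ahead of the robot, y to its left, z up, the work surface at z = 0. Lengths are in m, angles in rad, forces in N, time in s.
With the tool pointing down it reaches from about 0.35 to 0.85 m from the base axis. Payload 8.1 kg.
Tool frame: the origin (TCP) lies between the finger pads; the fingertips stand 11 mm ahead of it and the grasp point (between the pads) lies 8 mm behind it (robot.tips_ahead is the distance from the TCP to the fingertips, in m); z points along the fingers, y is the line along which they close (so a half turn about z gives the same grasp; the last joint's range is limited). The gripper opens to 93 mm and grips with 3 to 60 N. Pads are 15 mm wide; open, the fingers measure 128 mm over their backs; the gripper's body (75 mm by 188 mm) begins 65 mm behind the grasp point.
Start: joints at [-1.213, 0.13, 1.488, -0, 1.523, -0.085], TCP at [0.257, -0.542, 0.23] pointing down, gripper open.
Joint ranges: [-2.96, 2.96], [-0.89, 2.26], [0.02, 2.5], [-1.34, 4.48], [0, 2.73], [-2.66, 2.66]. Speed limits (rad/s): [2.39, 2.39, 2.79, 3.14, 3.14, 3.14].

### API

Orientations are given as a rotation vector (axis times angle).
In Python, from plant import robot gives the robot as it stands. The module is installed in compiled form; this text tells all that it offers.
- The arm moves only by the tool move_arm, never from a script. Its argument "deltas" is one flat list of numbers, 7 for each row, row after row: the shift along the tool's x, y, z in m, then the turn, a rotation vector about the tool's x, y, z in rad, then the opening, from 0 (shut) to 1 (fully open). A call has 1 to 12 rows; each row is the pose to reach, as a shift and turn from the pose commanded when the call began, along the tool's axes at that moment; what a row does not reach only later rows make up. A row lasts 1/8 s, in which the tool goes at most 62.5 mm and 10.7 degrees, less where a joint would pass 70% of its speed; a pose out of reach is approached as far as the arm can. A call with a gripper value outside its range is refused whole. The fingers move at their own pace and stop on an object; "squeeze" is the grip in N (left out, the last holds). Time passes only in rows, so rows that repeat a pose let the fingers close. It gives the time, the measured TCP pose, the force, the opening and the grip force at its end, in the units of the state.
- robot.read_state(): the state, without advancing time (a new reading comes with each control period).
- robot.read_camera(name): name is "side" or "top" or "wrist"; returns (picture, depth): 400x640x3 uint8, red, green, blue; 400x640 float32, m along the optical axis (not along the pixel's ray), 0 where there is no reading.
- robot.camera_model(name): a dict with "K" (3x3 intrinsics, pixels), "k1" (the pictures are not rectified: a ray, as slopes to the right and down, at radius r is drawn at 1 + k1 r^2 times it, then the intrinsics apply), "R" (3x3) and "t" (3): a world point X has camera coordinates R X + t; the wrist camera has in their place "tool_from_camera" (4x4, takes a point from camera to tool coordinates, whose origin is the TCP and whose axes are the flange's). Camera axes: x right, y down, z forward; pixel columns grow to the right and rows downward; lengths in m; the calibration is good to about 2 mm. A picture is of the moment at which its call begins: read the wrist's pose just before it. camera_model takes no time and is no camera call.
- robot.close_job(): hands the job in; it is judged then, once.
Trained networks look in the newest picture that a camera, given by its name, has taken for a name from the list of things; names that differ only in an ending like _2 or _b are one class to them, and where a whole thing is asked for, a point or a joint stands for the part that bears it (a point fixed in the world has none). Each returns a list of dicts, best first, with "confidence" (0 to 1); they miss things now and then, are a little off and sometimes report something else, mostly with a low value. They report only what shows in the picture. A call takes as long as a camera call.
- robot.recognise(camera, label): "uv" ([column, row] in pixels, amid what is visible of it).
The state is a dict: "t": time; "q": joint angles; "dq": joint speeds; "joint_torque": joint torques, N m; "tool_pos": TCP position; "orientation": TCP orientation; "force": force on the tool from outside, world axes, zero at the start; "wrist_torque": the same for the moment, N m; "opening": finger opening in m; "gripper_force": force on a finger pad.
Only numpy, scipy, OpenCV 4.12 (cv2) and the standard library are available. Lean on these libraries where they do the work, as an engineer would, in place of code of your own. Each camera call takes 0.05 s, during which the arm holds its last target. There are 200 camera calls.

## Working session

There is one attempt and no reset: what is moved stays moved. The work goes in short steps, Python scripts to look and compute and a tool call to move; the robot and the scene stay as the last step left them, time stands still between calls to the robot, and variables do not carry over. Pictures are saved under pics/ and viewed, at most 10 in all, crops included, and the job is handed in when it is done.

Besides the shell and the picture viewer there is one more tool, called after "Request:" in YAML: its name, and indented under it one key for each argument. move_arm: Moves the arm, as the interface text tells. Its arguments: {"type":"object","properties":{"deltas":{"type":"array","items":{"type":"number"}},"squeeze":{"type":"number"}},"required":["deltas"]}

```bash
mkdir -p pics; cat > h.py <<'E'
import numpy as np, cv2
from scipy.spatial.transform import Rotation as Ro
from plant import robot
def cam(name):
    s=robot.read_state(); im,d=robot.read_camera(name); m=robot.camera_model(name)
    if 'R' in m: R=np.array(m['R']);t=np.array(m['t']); T=np.eye(4);T[:3,:3]=R.T;T[:3,3]=-R.T@t
    else:
        W=np.eye(4);W[:3,:3]=Ro.from_rotvec(s['orientation']).as_matrix();W[:3,3]=s['tool_pos'];T=W@np.array(m['tool_from_camera'])
    return im,d,m,T
def rays(m,uv):
    K=np.array(m['K'],float);uv=np.array(uv,float).reshape(-1,2)
    p=cv2.undistortPoints(uv.reshape(-1,1,2),K,np.array([m['k1'],0,0,0,0.]))[:,0]
    return np.c_[p,np.ones(len(p))]
def pts(m,T,d,uv):
    uv=np.array(uv,float).reshape(-1,2);r=rays(m,uv)
    z=[]
    for u,v in uv:
        w=d[max(0,int(round(v))-1):int(round(v))+2,max(0,int(round(u))-1):int(round(u))+2];w=w[w>0];z.append(np.median(w) if len(w) else np.nan)
    return (r*np.array(z)[:,None])@T[:3,:3].T+T[:3,3]
def proj(m,T,X):
    Ti=np.linalg.inv(T);c=np.atleast_2d(X)@Ti[:3,:3].T+Ti[:3,3];p=c[:,:2]/c[:,2:];r2=(p**2).sum(1,keepdims=True)
    p=p*(1+m['k1']*r2);K=np.array(m['K']);return np.c_[p[:,0]*K[0,0]+K[0,2],p[:,1]*K[1,1]+K[1,2]]
def save(n,im): cv2.imwrite('pics/'+n,im[:,:,::-1])
E
python3 - <<'E'
from h import *
np.set_printoptions(precision=3,suppress=True)
for c in ['side','top']:
    im,d,m,T=cam(c);save(c+'1.png',im);print(c,'campos',T[:3,3],'fwd',T[:3,2],m['K'][0][0])
    for l in ['section_handle','keeper','lever_tip','lever_hinge','loop_bar','loop_tab','hammer','tape_measure','duct_cap']:
        r=robot.recognise(c,l)
        for k in r[:2]: print(l,round(k['confidence'],2),np.round(k['uv'],1),pts(m,T,d,k['uv'])[0])
print(robot.read_state())
E
```

```text
side campos [ 0.362 -0.5    0.53 ] fwd [ 0.218  0.827 -0.518] 413.72474180185463
section_handle 0.8 [412.5 285.4] [ 0.6   -0.118  0.127]
keeper 0.82 [412.8 285.2] [ 0.6   -0.119  0.128]
lever_tip 0.57 [347.9 164.7] [0.571 0.106 0.205]
lever_hinge 0.95 [402.7 267.8] [ 0.587 -0.107  0.151]
lever_hinge 0.72 [306.8 181.1] [0.562 0.387 0.019]
loop_bar 0.66 [328.4 129.8] [ 0.716  0.75  -0.001]
loop_tab 0.85 [345.3 121.9] [ 1.193  2.025 -0.494]
hammer 0.73 [307.9 180.9] [0.564 0.386 0.02 ]
hammer 0.72 [415.5 287.1] [ 0.6   -0.125  0.13 ]
tape_measure 0.86 [279.8 259.5] [0.44  0.056 0.058]
duct_cap 0.95 [286.8 222.9] [0.477 0.196 0.034]
duct_cap 0.52 [308.7 181.1] [0.566 0.384 0.02 ]
top campos [0.456 0.128 1.002] fwd [ 0.084 -0.005 -0.996] 450.5126134966613
section_handle 0.56 [406.6 146.7] [ 0.619 -0.048  0.13 ]
keeper 0.62 [405.6 148. ] [ 0.616 -0.046  0.129]
keeper 0.2 [350.4 134.2] [0.643 0.062 0.134]
lever_tip 0.62 [302.7 167.4] [0.583 0.156 0.093]
loop_bar 0.6 [284.1 167.6] [0.557 0.181 0.276]
loop_tab 0.89 [280.4 169. ] [0.554 0.186 0.281]
loop_tab 0.34 [406.7 146.8] [ 0.619 -0.048  0.13 ]
hammer 0.84 [216.4 123.8] [0.689 0.348 0.025]
tape_measure 0.84 [331.7 236.1] [0.444 0.097 0.065]
duct_cap 0.58 [272.6 217.3] [0.483 0.222 0.035]
duct_cap 0.38 [406.1 146.9] [ 0.618 -0.047  0.13 ]
{'t': 1.0, 'q': array([-1.213,  0.13 ,  1.488, -0.   ,  1.523, -0.085]), 'dq': array([ 0.002,  0.002,  0.001, -0.001, -0.   ,  0.002]), 'joint_torque': array([ -0.001, -55.977, -49.207,   0.077,   0.023,  -0.   ]), 'tool_pos': array([ 0.257, -0.542,  0.23 ]), 'orientation': array([ 3.065,  0.69 , -0.   ]), 'force': array([-0.467, -0.42 , -0.088]), 'wrist_torque': array([ 0.014, -0.003, -0.031]), 'gripper_force': 0.0, 'opening': 0.09303885926982713}
```

```bash
python3 - <<'E'
import cv2
a=cv2.imread('pics/side1.png')[60:340,230:510];b=cv2.imread('pics/top1.png')[80:280,200:480]
cv2.imwrite('pics/side1c.png',cv2.resize(a,None,fx=2.14,fy=2.14,interpolation=cv2.INTER_CUBIC))
cv2.imwrite('pics/top1c.png',cv2.resize(b,None,fx=2.85,fy=2.85,interpolation=cv2.INTER_CUBIC))
E
```

```text
(no output)
```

View pics/side1c.png

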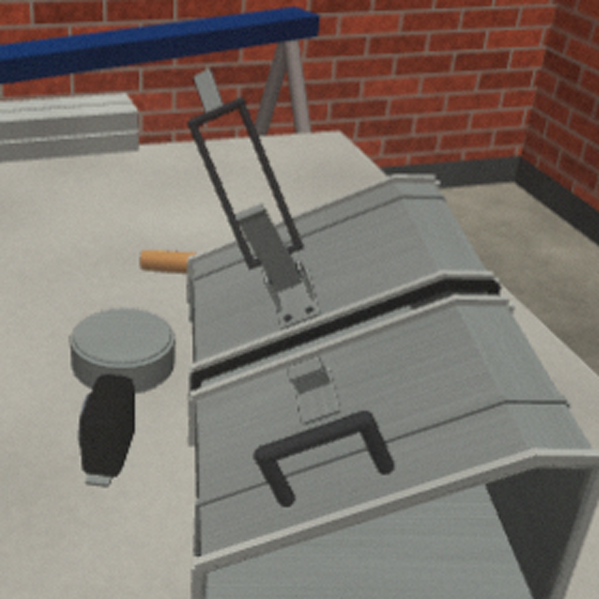

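View pics/top1c.png

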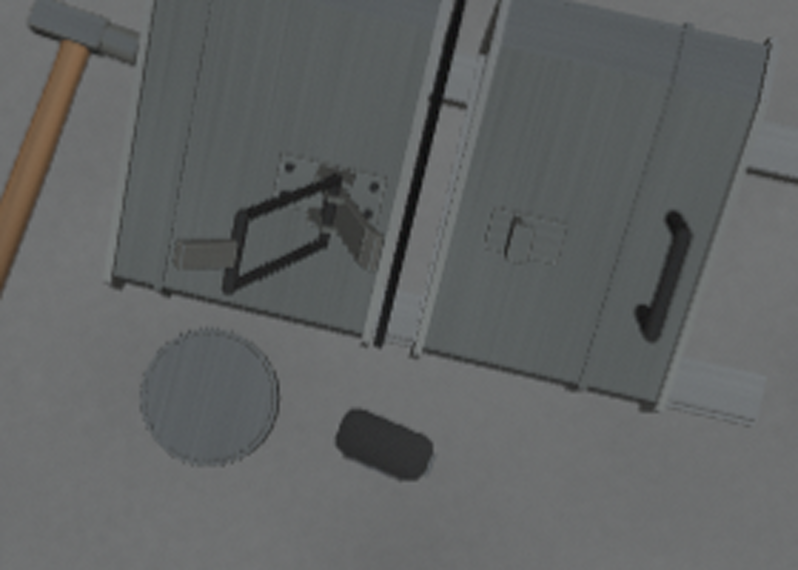

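The side view shows the gap (black gasket), the keeper at about (377,240), handle at (375,285), lever up at (352,180), loop folded back with its tab at (327,103). In the top view: tab (270,170), keeper (382,163), handle (433,178), gap (350,150). Next I'll fit the deck frame from depth.

```bash
cat > fit.py <<'E'
from h import *
np.set_printoptions(precision=4,suppress=True)
im,d,m,T=cam('top')
def C(*p): return np.array([(200+x/2.85,80+y/2.85) for x,y in p])
def poly(P):
    k=np.zeros(d.shape,np.uint8);cv2.fillPoly(k,[np.int32(np.round(P))],1);v,u=np.nonzero(k*(d>0));return np.c_[u,v]
def P3(uv): return (rays(m,uv)*d[uv[:,1],uv[:,0]][:,None])@T[:3,:3].T+T[:3,3]
A=P3(poly(C((230,30),(420,30),(400,120),(220,120)))); B=P3(poly(C((510,100),(660,100),(600,340),(570,340),(580,200),(480,190))))
for X in (A,B):
    c=X.mean(0);n=np.linalg.svd(X-c)[2][2];n*=np.sign(n[2]);r=(X-c)@n;k=abs(r)<.004;c=X[k].mean(0);n=np.linalg.svd(X[k]-c)[2][2];n*=np.sign(n[2]);print(c,n,r.std(),k.mean(),'tilt',np.degrees(np.arccos(n[2])),'yaw',np.degrees(np.arctan2(n[1],-n[0])))
E
python3 fit.py
```

```text
[0.6944 0.1384 0.1455] [-0.4137  0.0992  0.905 ] 0.001529856256110528 0.9908916586768935 tilt 25.177473345344115 yaw 13.48519270275185
[ 0.6235 -0.0413  0.1324] [-0.416   0.0996  0.9039] 0.0016484151874755287 0.9848540820096048 tilt 25.322501766275813 yaw 13.467251868179341
```

```bash
cat >> fit.py <<'E'
yaw=np.radians(13.5);ti=np.radians(26)
yd=np.array([np.sin(yaw),np.cos(yaw),0]);zd=np.array([-np.cos(yaw)*np.sin(ti),np.sin(yaw)*np.sin(ti),np.cos(ti)]);xd=np.cross(yd,zd)
R=np.c_[xd,yd,zd]
ra=rays(m,C((352,200)))@T[:3,:3].T
c0=np.vstack([A,B]);c0=np.median(c0,0)
def onz(uv,z,o):
    r=rays(m,uv)@T[:3,:3].T;s=((o-T[:3,3])@zd+z)/(r@zd);return T[:3,3]+r*s[:,None]
o=c0.copy();print('c0',c0)
L=lambda X:(X-o)@R
print('A,B plane z',np.median(L(A)[:,2]),np.median(L(B)[:,2]))
print('keeper plate corners',L(onz(C((490,205),(565,220),(553,262),(487,250)),.004,o)))
print('hinge plate corners',L(onz(C((280,152),(388,165),(374,222)),.003,o)))
print('handle ends z45',L(onz(C((680,220),(655,330)),.045,o)), 'pts',L(pts(m,T,d,C((676,275)))))
v,u=np.nonzero(d>0);X=L(P3(np.c_[u,v]))
for xl in (-.08,0.0,.08):
    k=(abs(X[:,0]-xl)<.02)&(abs(X[:,1]-.0)<.12);q=X[k];b=np.round(q[:,1]/.003).astype(int)
    print(xl,[(round(i*.003,3),round(float(np.median(q[b==i,2]))*1e3,1)) for i in sorted(set(b))])
# rectified colour picture
g=np.mgrid[-.13:.13:.0005,-.2:.2:.0005];Y=g[1];Xx=-g[0]
W=o+Xx[...,None]*xd+Y[...,None]*yd
p=proj(m,T,W.reshape(-1,3)).reshape(*Y.shape,2).astype(np.float32)
r=cv2.remap(im,p[...,0],p[...,1],cv2.INTER_CUBIC)
for i in range(0,800,100): cv2.line(r,(i,0),(i,8),(255,0,0),1)
for i in range(10,520,50): cv2.line(r,(0,i),(8,i),(255,0,0),1)
save('rect.png',np.clip(r.astype(int)*2,0,255).astype(np.uint8))
np.savez('f.npz',R=R,o=o)
E
python3 fit.py
```

```text
[0.6944 0.1385 0.1456] [-0.4146  0.1005  0.9045] 0.001518298579827649 0.9932918064206996 tilt 25.249291721619564 yaw 13.623940768117967
[ 0.6238 -0.0411  0.1325] [-0.4167  0.0996  0.9036] 0.0016586315055957478 0.9770710059171598 tilt 25.36672680385009 yaw 13.445062904589436
c0 [0.6657 0.0006 0.141 ]
A,B plane z 0.005935455777539787 0.005900764364620595
keeper plate corners [[-0.0622  0.0042  0.004 ]
 [-0.0602 -0.0487  0.004 ]
 [-0.0917 -0.049   0.004 ]
 [-0.0944 -0.0021  0.004 ]]
hinge plate corners [[-0.0604  0.1553  0.003 ]
 [-0.0515  0.0798  0.003 ]
 [-0.0939  0.0801  0.003 ]]
handle ends z45 [[-0.0318 -0.1148  0.045 ]
 [-0.1095 -0.1222  0.045 ]] pts [[-0.0657 -0.1213  0.0555]]
-0.08 [(np.float64(-0.12), 10.2), (np.float64(-0.117), 55.3), (np.float64(-0.114), 53.2), (np.float64(-0.111), 8.2), (np.float64(-0.108), 5.4), (np.float64(-0.105), 6.1), (np.float64(-0.102), 5.6), (np.float64(-0.099), 4.9), (np.float64(-0.096), 7.1), (np.float64(-0.093), 8.5), (np.float64(-0.09), 8.0), (np.float64(-0.087), 5.8), (np.float64(-0.084), 5.6), (np.float64(-0.081), 6.1), (np.float64(-0.078), 6.5
[... 5617 characters left out ...]
48), -195.3), (np.float64(0.051), -200.0), (np.float64(0.054), -196.9), (np.float64(0.057), -14.5), (np.float64(0.06), -182.0), (np.float64(0.063), -193.0), (np.float64(0.066), -195.8), (np.float64(0.069), -6.3), (np.float64(0.072), -10.7), (np.float64(0.075), -187.4), (np.float64(0.078), -189.4), (np.float64(0.081), -101.1), (np.float64(0.084), -189.4), (np.float64(0.087), -185.8), (np.float64(0.09), -190.7), (np.float64(0.093), -13.7), (np.float64(0.096), -190.7), (np.float64(0.099), -188.0), (np.float64(0.102), -190.4), (np.float64(0.105), -14.0), (np.float64(0.108), -191.8), (np.float64(0.111), -189.0), (np.float64(0.114), -100.1), (np.float64(0.117), -189.1), (np.float64(0.12), -192.5)]
```

View pics/rect.png

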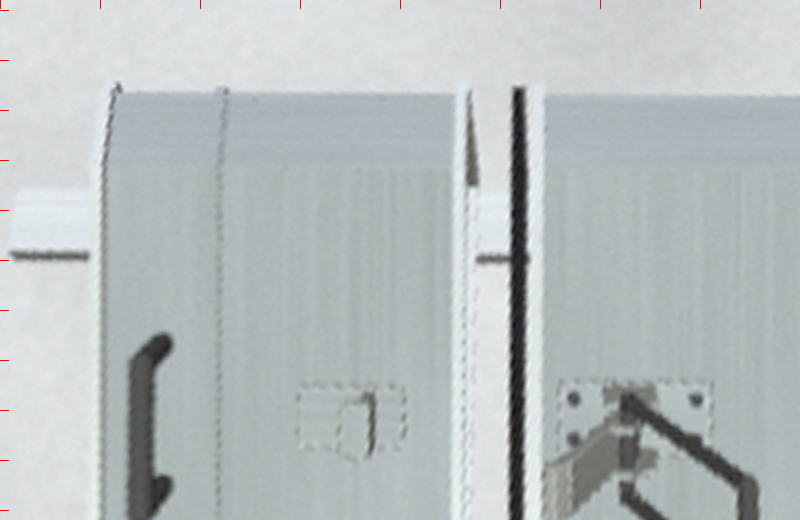

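The rectified top view shows the keeper lip at about (355,425), the handle bar at (142,430), the gasket at column 517, and the hinge plate at columns 558–712. Next I'll get depth centroids for the lip, handle, lever and loop.

```bash
cat > q.py <<'E'
from h import *
np.set_printoptions(precision=4,suppress=True)
f=np.load('f.npz');R=f['R'];o=f['o']+R[:,2]*.0058
for c in ('top','side'):
    im,d,m,T=cam(c);v,u=np.nonzero((d>0)&(d<2));uv=np.c_[u,v]
    X=((rays(m,uv)*d[v,u][:,None])@T[:3,:3].T+T[:3,3]-o)@R
    def S(n,lo,hi):
        k=((X>lo)&(X<hi)).all(1);q=X[k]
        if len(q): print(c,n,len(q),'med',np.median(q,0),'lo',np.percentile(q,3,0),'hi',np.percentile(q,97,0))
    S('face',(-.05,-.09,-.02),(0,0,.02))
    S('facefix',(-.03,.09,-.02),(0.01,.15,.02))
    S('lip',(-.13,-.05,.018),(-.03,.02,.04))
    S('handle',(-.15,-.15,.038),(-.02,-.09,.07))
    S('handlemid',(-.085,-.15,.038),(-.065,-.09,.07))
    S('all high',(-.15,.03,.13),(0,.3,.3))
    S('lever end',(-.12,.03,.09),(-.05,.11,.13))
    S('lever mid',(-.12,.03,.06),(-.05,.14,.09))
    S('tab',(-.15,.1,.195),(0,.3,.3))
    S('bar',(-.15,.05,.165),(0,.3,.193))
    S('gask/flange',(-.06,.045,.0),(0,.085,.02))
E
python3 q.py
```

```text
top face 1188 med [-0.0246 -0.0454  0.0002] lo [-0.0485 -0.0876 -0.0028] hi [-0.0014 -0.0028  0.0031]
top facefix 628 med [-0.0095  0.1199  0.0003] lo [-0.0289  0.0918 -0.0026] hi [0.0087 0.148  0.0031]
top lip 110 med [-0.0754 -0.0183  0.0281] lo [-0.0881 -0.026   0.0209] hi [-0.0635 -0.0118  0.031 ]
top handle 272 med [-0.0722 -0.1159  0.0498] lo [-0.1112 -0.1222  0.0436] hi [-0.0366 -0.1113  0.0531]
top handlemid 67 med [-0.0745 -0.1159  0.0501] lo [-0.0839 -0.1217  0.0453] hi [-0.0653 -0.1116  0.053 ]
top all high 458 med [-0.0744  0.1547  0.1833] lo [-0.0988  0.1364  0.1369] hi [-0.0514  0.1804  0.207 ]
top lever end 160 med [-0.0745  0.0824  0.1142] lo [-0.0867  0.0728  0.0919] hi [-0.0644  0.0919  0.1223]
top lever mid 162 med [-0.0727  0.1046  0.0723] lo [-0.0985  0.0922  0.0606] hi [-0.0515  0.1202  0.089 ]
top tab 133 med [-0.0751  0.1734  0.2027] lo [-0.0832  0.1639  0.1954] hi [-0.0682  0.1821  0.2082]
top bar 224 med [-0.0732  0.1531  0.1822] lo [-0.0988  0.1468  0.168 ] hi [-0.0517  0.1634  0.1923]
top gask/flange 315 med [-0.0306  0.069   0.0035] lo [-0.0584  0.0557  0
[... 485 characters left out ...]
226  0.0472] lo [-0.0841 -0.1249  0.0403] hi [-0.0659 -0.1167  0.05  ]
side all high 491 med [-0.0749  0.1489  0.1765] lo [-0.0998  0.1346  0.1334] hi [-0.051   0.175   0.2033]
side lever end 192 med [-0.0746  0.0785  0.1062] lo [-0.0862  0.0708  0.0915] hi [-0.0637  0.084   0.1198]
side lever mid 298 med [-0.0748  0.094   0.075 ] lo [-0.0998  0.0845  0.061 ] hi [-0.0511  0.1207  0.0893]
side tab 70 med [-0.0752  0.1716  0.2001] lo [-0.0828  0.1659  0.1954] hi [-0.0678  0.1773  0.2051]
side bar 247 med [-0.0751  0.1499  0.1788] lo [-0.0993  0.146   0.1666] hi [-0.0515  0.1631  0.1918]
side gask/flange 239 med [-0.0297  0.0635  0.0029] lo [-0.0582  0.0532  0.0003] hi [-0.0022  0.0707  0.0055]
```

```bash
cat >> h.py <<'E'
f=np.load('f.npz');RD=f['R'];OD=f['o']+RD[:,2]*.005
RT=np.c_[RD[:,1],RD[:,0],-RD[:,2]]
XC=-.0748
def tip():
    s=robot.read_state();Rn=Ro.from_rotvec(s['orientation']).as_matrix()
    return (np.array(s['tool_pos'])+Rn[:,2]*robot.tips_ahead-OD)@RD
def goto(x,y,z,rot=None):
    "tips at deck-local point, tool z=-deck z, tool x=deck y: delta row"
    s=robot.read_state();Rn=Ro.from_rotvec(s['orientation']).as_matrix();R2=RT if rot is None else rot
    p=OD+RD@np.array([x,y,z])-R2[:,2]*robot.tips_ahead
    return np.round(np.r_[Rn.T@(p-s['tool_pos']),Ro.from_matrix(Rn.T@R2).as_rotvec()],4)
E
python3 - <<'E'
from h import *
print(goto(XC,-.165,.10),OD+RD@[XC,-.165,.1],robot.tips_ahead)
E
```

```text
[ 0.4062 -0.2609  0.0171 -0.4231  0.2023 -0.8766] [ 0.51700998 -0.13343566  0.20261912] 0.011
```

Request:
move_arm:
  deltas: [0.2,-0.13,0.0,-0.21,0.1,-0.44,0,0.406,-0.261,0.017,-0.423,0.202,-0.877,0,0.406,-0.261,0.017,-0.423,0.202,-0.877,0,0.406,-0.261,0.017,-0.423,0.202,-0.877,0,0.406,-0.261,0.017,-0.423,0.202,-0.877,0,0.406,-0.261,0.017,-0.423,0.202,-0.877,0,0.406,-0.261,0.017,-0.423,0.202,-0.877,0,0.406,-0.261,0.017,-0.423,0.202,-0.877,0,0.406,-0.261,0.017,-0.423,0.202,-0.877,0,0.406,-0.261,0.017,-0.423,0.202,-0.877,0,0.406,-0.261,0.017,-0.423,0.202,-0.877,0]

```text
t: 2.58
tool_pos: [0.5117, -0.1337, 0.2127]
orientation: [2.167, 1.706, 0.393]
force: [-0.1, 0.0, -1.0]
opening: 0.0005
gripper_force: 0.0
```

```bash
python3 - <<'E'
from h import *
np.set_printoptions(precision=4,suppress=True)
im,d,m,T=cam('wrist');save('w1.png',im)
print(tip(),goto(XC,-.145,.030),robot.read_state()['q'],robot.read_state()['t'])
print((T[:3,3]-OD)@RD,T[:3,:3].T@RD)
E
```

```text
[-0.075  -0.1666  0.1003] [ 0.0217  0.0002  0.0703 -0.0002  0.0014 -0.0016] [-0.4026 -0.521   2.1545  0.082   1.0613 -0.1888] 2.625
[-0.0752 -0.0912  0.2673] [[ 1.     -0.0008 -0.001 ]
 [-0.0005 -0.9616  0.2746]
 [-0.0012 -0.2746 -0.9616]]
```

View pics/w1.png

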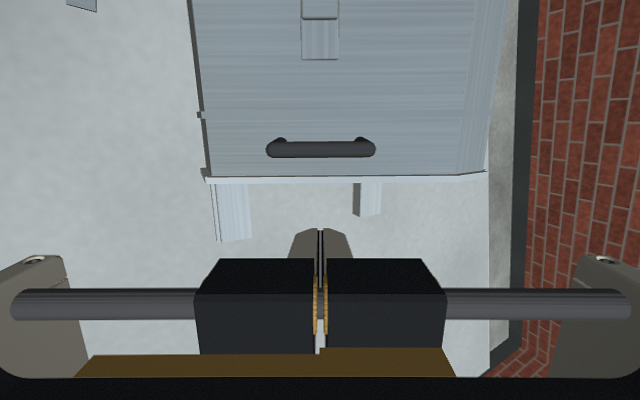

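The wrist picture shows the closed fingertips at (320,235), square behind the bow handle at (320,148). I can go down and push.

Request:
move_arm:
  deltas: [0.022,0,0.035,0,0,0,0,0.022,0,0.07,0,0,0,0,0.022,0,0.07,0,0,0,0,0.028,0,0.07,0,0,0,0,0.032,0,0.07,0,0,0,0,0.036,0,0.07,0,0,0,0,0.04,0,0.07,0,0,0,0,0.044,0,0.07,0,0,0,0,0.048,0,0.07,0,0,0,0,0.052,0,0.07,0,0,0,0,0.055,0,0.07,0,0,0,0,0.055,0,0.07,0,0,0,0]

```text
t: 4.12
tool_pos: [0.5545, -0.0854, 0.1492]
orientation: [2.166, 1.709, 0.394]
force: [0.4, -0.4, -0.2]
opening: 0.0007
gripper_force: 0.0
```

```bash
python3 - <<'E'
from h import *
s=robot.read_state();print(tip(),RD.T@s['force'],s['t'])
E
sed -i "s/OD)@RD,T/OD)@RD,T/" h.py; python3 q.py | egrep "handlemid|lip"
```

```text
[-0.07549672 -0.10953268  0.02994556] [ 0.36322838 -0.33549082 -0.38364889] 4.125
top lip 109 med [-0.0755  0.0035  0.0281] lo [-0.0878 -0.004   0.0227] hi [-0.0633  0.0103  0.0308]
top handlemid 2 med [-0.066  -0.0914  0.0502] lo [-0.066  -0.0923  0.0497] hi [-0.0659 -0.0904  0.0507]
side handlemid 265 med [-0.0751 -0.1204  0.0547] lo [-0.0843 -0.1221  0.0392] hi [-0.0656 -0.1177  0.0691]
```

Request:
move_arm:
  deltas: [0.002,0,0,0,0,0,0,0.004,0,0,0,0,0,0,0.006,0,0,0,0,0,0,0.006,0,0,0,0,0,0]

```text
t: 4.72
tool_pos: [0.555, -0.083, 0.1491]
orientation: [2.166, 1.707, 0.387]
force: [-6.9, -16.8, 2.0]
opening: 0.0004
gripper_force: 8.7
```

Request:
move_arm:
  deltas: [0.002,0,0,0,0,0,0,0.004,0,0,0,0,0,0,0.004,0,0,0,0,0,0]

```text
t: 5.1
tool_pos: [0.5555, -0.081, 0.1491]
orientation: [2.165, 1.705, 0.382]
force: [-10.5, -26.7, 2.9]
opening: 0.0003
gripper_force: 14.1
```

```bash
python3 - <<'E'
from h import *
s=robot.read_state();print(tip(),RD.T@s['force'],s['t'])
E
python3 q.py | egrep "lip"
```

```text
[-0.07565425 -0.10515861  0.02990111] [ -2.27988064 -28.41323656   4.35909848] 5.1
top lip 109 med [-0.0757  0.0073  0.0281] lo [-0.0885 -0.0001  0.0231] hi [-0.0634  0.0142  0.0313]
```

Request:
move_arm:
  deltas: [-0.006,0,0,0,0,0,0,-0.015,0,0,0,0,0,0,-0.015,0,-0.06,0,0,0,0,0.01,0,-0.12,0,0,0,0,0.05,0,-0.165,0,0,0,0.3,0.1,0,-0.205,0,0,0,0.5,0.15,0,-0.205,0,0,0,0.5,0.165,0,-0.205,0,0,0,0.5,0.165,0,-0.205,0,0,0,0.5,0.165,0,-0.205,0,0,0,0.5,0.165,0,-0.205,0,0,0,0.5]

```text
t: 6.58
tool_pos: [0.5082, 0.1041, 0.3339]
orientation: [2.167, 1.706, 0.393]
force: [-0.4, -0.4, 0.2]
opening: 0.0466
gripper_force: 0.0
```

```bash
python3 - <<'E'
from h import *
np.set_printoptions(precision=4,suppress=True)
im,d,m,T=cam('wrist');print(tip(),robot.read_state()['t'],robot.read_state()['opening'])
v,u=np.nonzero((d>0)&(d<.7));X=((rays(m,np.c_[u,v])*d[v,u][:,None])@T[:3,:3].T+T[:3,3]-OD)@RD
ink=cv2.resize(im,None,fx=1.2,fy=1.2);save('w2.png',ink)
def S(n,lo,hi):
    k=((X>lo)&(X<hi)).all(1);q=X[k]
    if len(q): print(n,len(q),'med',np.median(q,0),'lo',np.percentile(q,3,0),'hi',np.percentile(q,97,0))
S('face',(-.05,-.03,-.02),(0,0.05,.02));S('facefix',(-.04,.14,-.02),(0,.18,.02))
S('lip',(-.13,-.03,.018),(-.03,.04,.04))
for z in np.arange(.05,.13,.01): S('lev%.2f'%z,(XC-.008,.05,z),(XC+.008,.13,z+.01))
S('bar',(XC-.018,.13,.165),(XC-.012,.2,.193));S('tab',(XC-.005,.13,.19),(XC+.005,.2,.22));S('tabw',(XC-.03,.16,.195),(XC+.03,.2,.22))
for z in np.arange(.07,.16,.03): S('rod%.2f'%z,(XC-.03,.09,z),(XC-.016,.18,z+.01))
E
python3 q.py | egrep "lip|lever end|bar|tab"
```

```text
[-0.0748  0.0639  0.2351] 6.625 0.04620467946174665
face 1753 med [-0.0258  0.0123  0.002 ] lo [-0.0485 -0.0259  0.0005] hi [-0.0017  0.0462  0.0035]
facefix 884 med [-0.0179  0.1598  0.0023] lo [-0.0362  0.1412  0.0009] hi [-0.0011  0.1789  0.0038]
lip 247 med [-0.0767  0.0061  0.0298] lo [-0.0888 -0.0027  0.0199] hi [-0.0646  0.0114  0.0313]
lev0.05 114 med [-0.0753  0.109   0.0584] lo [-0.0822  0.1044  0.0513] hi [-0.0677  0.1153  0.0598]
lev0.06 81 med [-0.0741  0.1035  0.064 ] lo [-0.0821  0.101   0.06  ] hi [-0.0673  0.1136  0.0697]
lev0.07 61 med [-0.0742  0.0993  0.075 ] lo [-0.0819  0.0975  0.0704] hi [-0.0675  0.1012  0.0797]
lev0.08 67 med [-0.0753  0.0955  0.0856] lo [-0.0827  0.0938  0.0805] hi [-0.0677  0.0971  0.0895]
lev0.09 73 med [-0.0742  0.0919  0.0952] lo [-0.0826  0.0901  0.0903] hi [-0.0671  0.094   0.0996]
lev0.10 83 med [-0.0742  0.0887  0.1054] lo [-0.0824  0.0867  0.1004] hi [-0.0671  0.0903  0.1097]
lev0.11 125 med [-0.0743  0.0839  0.1162] lo [-0.0822  0.0805  0.1104] hi [-0.0674  0.0868  0.1198]
lev0.12 124 med [-0.0753  0.0776  0.1223] lo [-0.0821  0.07
[... 635 characters left out ...]
 53 med [-0.0683  0.0025  0.0276] lo [-0.0839 -0.004   0.02  ] hi [-0.0632  0.0106  0.0299]
top tab 136 med [-0.0747  0.1732  0.203 ] lo [-0.0831  0.1636  0.1954] hi [-0.0683  0.1822  0.2083]
top bar 221 med [-0.0724  0.1531  0.1821] lo [-0.0989  0.1467  0.1685] hi [-0.0514  0.1634  0.1918]
side lip 120 med [-0.0746 -0.0009  0.0262] lo [-0.0871 -0.0057  0.0213] hi [-0.0626  0.0083  0.0277]
side lever end 189 med [-0.0746  0.079   0.106 ] lo [-0.0863  0.0716  0.0911] hi [-0.0637  0.0847  0.1196]
side tab 69 med [-0.0752  0.1717  0.2003] lo [-0.0828  0.1655  0.1954] hi [-0.068   0.1767  0.2053]
side bar 248 med [-0.0751  0.1502  0.1788] lo [-0.0995  0.145   0.1667] hi [-0.0515  0.1624  0.1913]
```

View pics/w2.png

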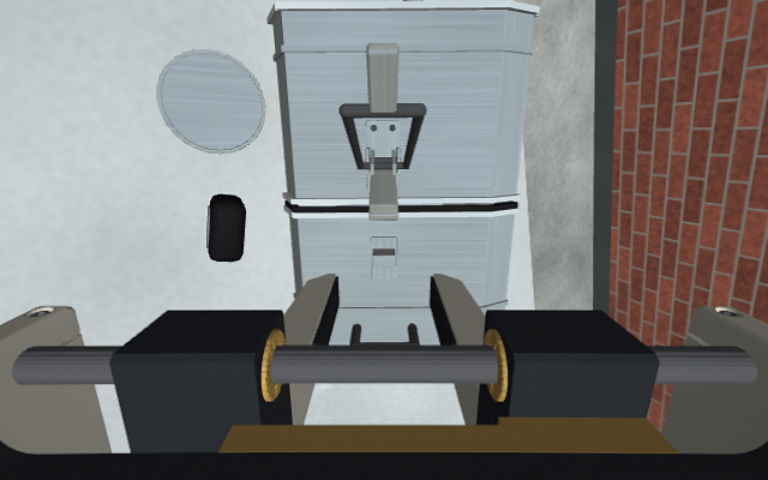

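The picture shows the loop tab at (383,80), bar at (383,110), lever end at (383,208) and keeper at (383,255), all centred on the tool. The gap is nearly closed on the gasket. Next I'll pinch the tab.

Request:
move_arm:
  deltas: [0.05,0,0,0,0,0,0.5,0.104,0,0,0,0,0,0.5,0.104,0,0,0,0,0,0.5,0.104,0,0.023,0,0,0,0.5,0.104,0,0.046,0,0,0,0.5,0.104,0,0.046,0,0,0,0.5,0.104,0,0.046,0,0,0,0,0.104,0,0.046,0,0,0,0,0.104,0,0.046,0,0,0,0,0.104,0,0.046,0,0,0,0,0.104,0,0.046,0,0,0,0]
  squeeze: 10

```text
t: 8.1
tool_pos: [0.5517, 0.2022, 0.293]
orientation: [2.166, 1.709, 0.395]
force: [-4.8, 2.6, 2.1]
opening: 0.016
gripper_force: 10.0
```

```bash
python3 - <<'E'
from h import *
np.set_printoptions(precision=3,suppress=True)
s=robot.read_state();t=tip();print(t,RD.T@s['force'],s['t'],s['opening'],s['gripper_force'])
P=np.array([.1117,.0538]);a0=np.arctan2(.140,.0563);off=t[1:]-(P+.151*np.array([np.cos(a0),np.sin(a0)]));print(off)
for a in np.linspace(a0,np.radians(191),17)[1:]:
    p=P+.151*np.array([np.cos(a),np.sin(a)])+off-t[1:];print(round(np.degrees(a)),p[0],-p[1])
E
```

```text
[-0.075  0.169  0.19 ] [-3.793  1.374  4.147] 8.1 0.01596359064191123 10.00051036477089
[ 0.001 -0.004]
76 -0.019232197166845322 -0.006273541924802339
83 -0.0391303856437305 -0.009920023994554161
91 -0.05933743065976235 -0.010873998767139736
99 -0.07949065405453386 -0.009118344203422724
107 -0.09922834366373366 -0.0046845709753976505
114 -0.1181962453669563 0.002347743090651444
122 -0.13605392127775928 0.01185238128531163
130 -0.15248085995850613 0.023658753366762042
137 -0.1671822289932188 0.037554957332300826
145 -0.17989416667066038 0.05329158265768452
153 -0.19038851780196459 0.07058618674333975
160 -0.19847692867386216 0.08912836422372306
168 -0.2040142276408549 0.10858531815533351
176 -0.20690103068111376 0.12860783309111062
183 -0.20708552515131226 0.14883654283585535
191 -0.20456439972537557 0.16890838038834075
```

Pinched at 16 mm, as expected. I'll swing it in two calls, checking between them.

Request:
move_arm:
  deltas: [-0.019,0,-0.006,0,0,0,0,-0.039,0,-0.01,0,0,0,0,-0.059,0,-0.011,0,0,0,0,-0.079,0,-0.009,0,0,0,0,-0.099,0,-0.005,0,0,0,0,-0.118,0,0.002,0,0,0,0,-0.136,0,0.012,0,0,0,0,-0.152,0,0.024,0,0,0,0,-0.167,0,0.038,0,0,0,0,-0.18,0,0.053,0,0,0,0,-0.18,0,0.053,0,0,0,0]

```text
t: 9.48
tool_pos: [0.5327, 0.0199, 0.2444]
orientation: [2.167, 1.706, 0.392]
force: [0.3, -1.5, 0.6]
opening: 0.0161
gripper_force: 10.0
```

```bash
python3 - <<'E'
from h import *
np.set_printoptions(precision=4,suppress=True)
s=robot.read_state();t=tip();print(t,RD.T@s['force'],s['t'],s['opening'],s['gripper_force'])
im,d,m,T=cam('side')
v,u=np.nonzero((d>0)&(d<2));X=((rays(m,np.c_[u,v])*d[v,u][:,None])@T[:3,:3].T+T[:3,3]-OD)@RD
for z in np.arange(.06,.14,.01):
    k=((X>(XC-.01,.03,z))&(X<(XC+.01,.15,z+.01))).all(1);print(z,k.sum(),np.median(X[k],0))
E
```

```text
[-0.075  -0.0122  0.1356] [ 0.8119 -1.4021  0.2364] 9.475 0.01606960776255514 10.006859600543976
0.06 43 [-0.0754  0.0918  0.0649]
0.06999999999999999 17 [-0.0747  0.0889  0.0723]
0.07999999999999999 0 [nan nan nan]
0.08999999999999998 0 [nan nan nan]
0.09999999999999998 0 [nan nan nan]
0.10999999999999997 0 [nan nan nan]
0.11999999999999997 0 [nan nan nan]
0.12999999999999995 0 [nan nan nan]
0.13999999999999996 0 [nan nan nan]
  return _methods._mean(a, axis=axis, dtype=dtype,
  ret = um.true_divide(
```

Request:
move_arm:
  deltas: [-0.011,0,0.017,0,0,0,0,-0.019,0,0.036,0,0,0,0,-0.025,0,0.055,0,0,0,0,-0.028,0,0.075,0,0,0,0,-0.028,0,0.095,0,0,0,0,-0.026,0,0.114,0,0,0,0,-0.026,0,0.116,0,0,0,0,-0.026,0,0.116,0,0,0,0]

```text
t: 10.52
tool_pos: [0.5759, -0.016, 0.1407]
orientation: [2.166, 1.709, 0.393]
force: [-0.3, -2.7, -1.0]
opening: 0.0158
gripper_force: 10.0
```

```bash
python3 - <<'E'
from h import *
np.set_printoptions(precision=4,suppress=True)
s=robot.read_state();t=tip();print(t,RD.T@s['force'],s['t'],s['opening'],s['gripper_force'])
im,d,m,T=cam('side');save('s2.png',cv2.resize(im[150:350,280:540],None,fx=3,fy=3,interpolation=cv2.INTER_CUBIC))
E
```

```text
[-0.0752 -0.0371  0.0203] [-0.1431 -2.7036 -0.995 ] 10.525 0.01584671561465009 10.010319203138351
```

View pics/s2.png

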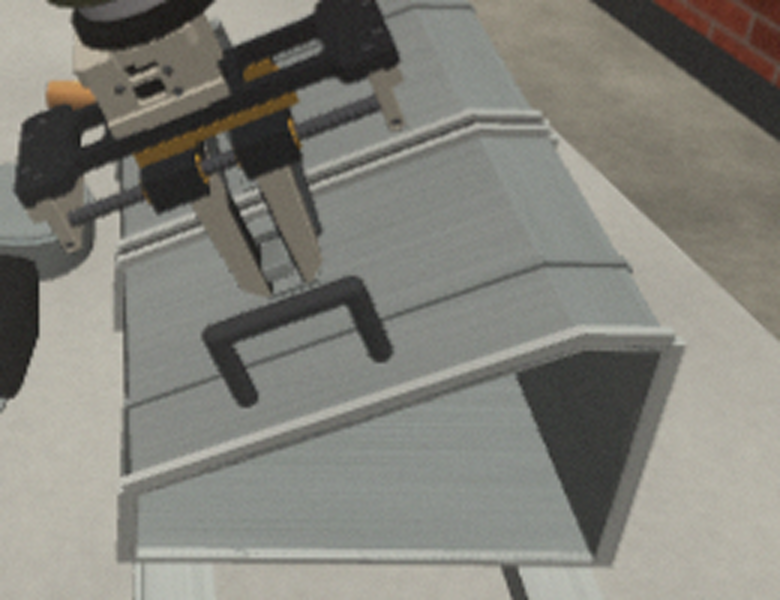

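The side view shows the gripper at (265,250) holding the tab down between keeper and handle, clear of the handle. I'll lower it a little, release and back off upward.

Request:
move_arm:
  deltas: [0.001,0,0.004,0,0,0,0,0.002,0,0.007,0,0,0,0,0.002,0,0.007,0,0,0,0,0.002,0,0.007,0,0,0,0.4,0.002,0,0.007,0,0,0,0.4,0.002,0,0.007,0,0,0,0.4,0.002,0,-0.03,0,0,0,0.4,0.0,0,-0.09,0,0,0,0.4,-0.01,0,-0.14,0,0,0,0.4,-0.03,0,-0.14,0,0,0,0,-0.03,0,-0.14,0,0,0,0,-0.03,0,-0.14,0,0,0,0]

```text
t: 12.08
tool_pos: [0.5092, -0.0307, 0.2657]
orientation: [2.167, 1.708, 0.393]
force: [0.1, -0.8, -0.2]
opening: 0.0119
gripper_force: 0.0
```

```bash
python3 - <<'E'
from h import *
np.set_printoptions(precision=4,suppress=True)
s=robot.read_state();t=tip();print(t,RD.T@s['force'],s['t'],s['opening'],s['gripper_force'])
im,d,m,T=cam('wrist');save('w3.png',im)
v,u=np.nonzero((d>0)&(d<.7));X=((rays(m,np.c_[u,v])*d[v,u][:,None])@T[:3,:3].T+T[:3,3]-OD)@RD
def S(n,lo,hi):
    k=((X>lo)&(X<hi)).all(1);q=X[k]
    if len(q): print(n,len(q),'med',np.median(q,0),'lo',np.percentile(q,3,0),'hi',np.percentile(q,97,0))
S('lip',(XC-.01,-.012,.022),(XC+.01,.03,.04))
S('bar side',(XC-.022,-.03,.006),(XC-.014,0.005,.04));S('tab',(XC-.006,-.06,.006),(XC+.006,-.02,.04))
for z in np.arange(.05,.13,.01): S('lev%.2f'%z,(XC-.008,.04,z),(XC+.008,.13,z+.01))
E
```

```text
[-0.0756 -0.0669  0.1595] [ 0.2078 -0.714  -0.305 ] 12.075 0.011854212384547114 0.0
lip 319 med [-0.0752  0.0035  0.0301] lo [-0.0839 -0.0032  0.0283] hi [-0.0655  0.0109  0.0314]
bar side 113 med [-0.0919 -0.0098  0.0136] lo [-0.0966 -0.0225  0.0061] hi [-0.0889  0.0034  0.0296]
tab 330 med [-0.0751 -0.0344  0.0176] lo [-0.0804 -0.0488  0.0153] hi [-0.0688 -0.0211  0.0197]
lev0.11 32 med [-0.0754  0.0728  0.1196] lo [-0.0822  0.0724  0.1189] hi [-0.0674  0.0745  0.1199]
lev0.12 102 med [-0.0748  0.0733  0.121 ] lo [-0.0827  0.072   0.1201] hi [-0.0675  0.0741  0.1223]
```

View pics/w3.png

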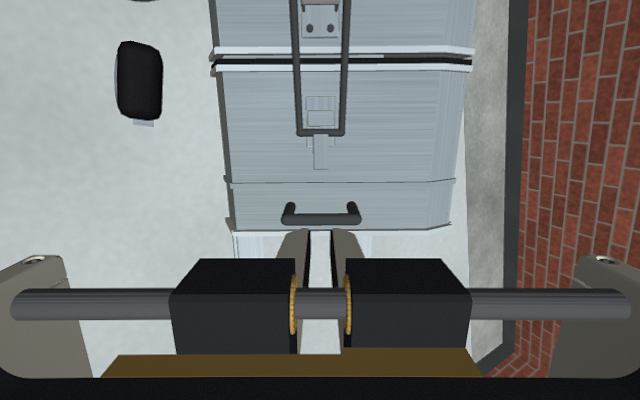

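The picture shows the loop's bar at (320,132), down beyond the keeper lip at (320,110), with the tab flat and the gap still at the gasket. Next I'll work out the lever sweep.

```bash
python3 - <<'E'
from h import *
np.set_printoptions(precision=3,suppress=True)
print('to start',goto(XC,.04,.105),'via',goto(XC,.03,.165))
for th in np.r_[2.0:0:15j,-.03]:
    d=np.array([np.cos(th),np.sin(th)]);n=np.array([-d[1],d[0]]);c=np.array([.1145,.032])+.085*d+.008*n-.001*n
    print(round(th,2),np.round([c[0]-.0075-.04,-(c[1]-.105)],3))
E
```

```text
to start [ 0.107  0.001  0.054 -0.002  0.     0.   ] via [ 0.097  0.001 -0.006 -0.002  0.     0.   ]
2.0 [ 0.025 -0.001]
1.86 [ 0.036 -0.007]
1.71 [ 0.048 -0.01 ]
1.57 [ 0.06  -0.012]
1.43 [ 0.072 -0.012]
1.29 [ 0.084 -0.011]
1.14 [ 0.096 -0.007]
1.0 [ 0.107 -0.002]
0.86 [0.117 0.004]
0.71 [0.127 0.012]
0.57 [0.135 0.021]
0.43 [0.141 0.031]
0.29 [0.147 0.042]
0.14 [0.15  0.054]
0.0 [0.152 0.066]
-0.03 [0.152 0.069]
```

Request:
move_arm:
  deltas: [0.05,0.0,-0.006,0,0,0,0,0.097,0.001,-0.006,0,0,0,0,0.107,0.001,0.02,0,0,0,0,0.107,0.001,0.054,0,0,0,0,0.107,0.001,0.054,0,0,0,0]

```text
t: 12.75
tool_pos: [0.5563, 0.0678, 0.2137]
orientation: [2.169, 1.713, 0.385]
force: [-0.6, 0.5, -0.4]
opening: 0.0003
gripper_force: 0.0
```

Request:
move_arm:
  deltas: [0.012,0,0,0,0,0,0,0.025,0,-0.001,0,0,0,0,0.036,0,-0.007,0,0,0,0,0.048,0,-0.01,0,0,0,0,0.06,0,-0.012,0,0,0,0,0.072,0,-0.012,0,0,0,0,0.084,0,-0.011,0,0,0,0,0.096,0,-0.007,0,0,0,0,0.107,0,-0.002,0,0,0,0,0.107,0,-0.002,0,0,0,0]

```text
t: 14.0
tool_pos: [0.5824, 0.1724, 0.2194]
orientation: [2.166, 1.71, 0.393]
force: [-0.5, -1.9, 0.1]
opening: 0.0004
gripper_force: 0.9
```

```bash
python3 - <<'E'
from h import *
np.set_printoptions(precision=4,suppress=True)
s=robot.read_state();t=tip();print(t,RD.T@s['force'],s['t'])
for c in('side','top'):
    im,d,m,T=cam(c);save(c+'4.png',cv2.resize(im[80:330,220:500],None,fx=2,fy=2))
    v,u=np.nonzero((d>0)&(d<2));X=((rays(m,np.c_[u,v])*d[v,u][:,None])@T[:3,:3].T+T[:3,3]-OD)@RD
    for y in np.arange(.09,.2,.01):
        k=((X>(XC-.01,y,.03))&(X<(XC+.01,y+.01,.13))).all(1)
        if k.sum(): print(c,round(y,3),k.sum(),np.median(X[k],0))
E
```

```text
[-0.0745  0.1477  0.1075] [-0.0131 -1.9466  0.0944] 14.0
side 0.1 81 [-0.0747  0.1065  0.0353]
side 0.11 95 [-0.0749  0.1156  0.048 ]
side 0.12 99 [-0.0744  0.1251  0.0623]
side 0.13 218 [-0.0748  0.1364  0.1091]
side 0.14 99 [-0.0752  0.1446  0.0906]
side 0.15 17 [-0.0711  0.1509  0.0977]
top 0.1 47 [-0.0743  0.1061  0.0354]
top 0.11 61 [-0.0733  0.1151  0.0491]
top 0.12 28 [-0.0707  0.1219  0.058 ]
top 0.13 11 [-0.0717  0.1334  0.0759]
top 0.14 10 [-0.0655  0.1456  0.0909]
top 0.15 8 [-0.0652  0.1581  0.1098]
top 0.16 7 [-0.0652  0.1616  0.117 ]
```

Lever at about 1.0 rad, following the finger. Continuing down.

Request:
move_arm:
  deltas: [0.01,0,0.006,0,0,0,0,0.02,0,0.014,0,0,0,0,0.028,0,0.023,0,0,0,0,0.034,0,0.033,0,0,0,0,0.04,0,0.044,0,0,0,0,0.043,0,0.056,0,0,0,0,0.045,0,0.066,0,0,0,0,0.045,0,0.069,0,0,0,0,0.045,0,0.069,0,0,0,0]

```text
t: 15.22
tool_pos: [0.6215, 0.2088, 0.1601]
orientation: [2.167, 1.708, 0.393]
force: [-25.9, -1.9, 23.1]
opening: 0.0005
gripper_force: 15.8
```

```bash
python3 - <<'E'
from h import *
np.set_printoptions(precision=4,suppress=True)
s=robot.read_state();t=tip();print(t,RD.T@s['force'],s['t'])
E
```

```text
[-0.074   0.1922  0.0413] [-12.0938  -7.8973  31.6269] 15.225
```

Request:
move_arm:
  deltas: [0,0,-0.01,0,0,0,0,0,0,-0.05,0,0,0,0,-0.02,0,-0.1,0,0,0,0,-0.08,0,-0.16,0,0,0,0,-0.14,0,-0.2,0,0,0,0,-0.14,0,-0.2,0,0,0,0,-0.14,0,-0.2,0,0,0,0]

```text
t: 16.1
tool_pos: [0.5049, 0.0915, 0.3409]
orientation: [2.165, 1.703, 0.4]
force: [-0.6, -0.2, -0.7]
opening: 0.0004
gripper_force: 0.0
```

```bash
python3 - <<'E'
from h import *
np.set_printoptions(precision=4,suppress=True)
s=robot.read_state();t=tip();print(t,RD.T@s['force'],s['t'])
im,d,m,T=cam('wrist');save('w5.png',im)
v,u=np.nonzero((d>0)&(d<.7));X=((rays(m,np.c_[u,v])*d[v,u][:,None])@T[:3,:3].T+T[:3,3]-OD)@RD
def S(n,lo,hi):
    k=((X>lo)&(X<hi)).all(1);q=X[k]
    if len(q): print(n,len(q),'med',np.median(q,0),'lo',np.percentile(q,3,0),'hi',np.percentile(q,97,0))
S('lip',(XC-.01,-.012,.022),(XC+.01,.03,.04))
S('bar',(XC-.022,-.03,.006),(XC-.014,0.02,.04));S('tab',(XC-.006,-.06,.006),(XC+.006,-.015,.04))
for y in (.13,.16,.19): S('lev',(XC-.008,y,.02),(XC+.008,y+.02,.1))
E
```

```text
[-0.0719  0.0509  0.2414] [-0.7748 -0.2895 -0.3618] 16.1
lip 178 med [-0.0754  0.0084  0.0299] lo [-0.0835 -0.0113  0.0228] hi [-0.066   0.0154  0.0315]
bar 66 med [-0.0911  0.0085  0.0143] lo [-0.0965 -0.0172  0.0068] hi [-0.0889  0.0188  0.0306]
tab 82 med [-0.0742 -0.0218  0.0257] lo [-0.0798 -0.029   0.0229] hi [-0.07   -0.0157  0.0282]
lev 234 med [-0.0747  0.1404  0.0425] lo [-0.0818  0.1308  0.0409] hi [-0.0676  0.1499  0.0438]
lev 259 med [-0.0746  0.1704  0.0427] lo [-0.0827  0.1608  0.0411] hi [-0.0677  0.1799  0.0444]
lev 269 med [-0.0745  0.1996  0.0437] lo [-0.0823  0.1905  0.0414] hi [-0.0677  0.2081  0.0466]
```

View pics/w5.png

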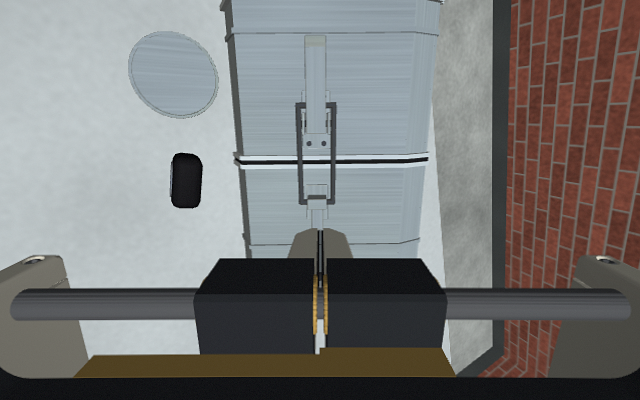

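The lever lies flat (top at z ≈ 41 mm), the bar at (318,200) is hooked behind the keeper, and the gap is drawn in. The arm is clear, so I'm handing in.

```bash
python3 -c "
from plant import robot
print(robot.close_job())"
```

```text
the job is handed in; nothing more can be done
None
```

The job is handed in at about 16 s: the sliding section sits tight against the gasket, the loop's bar is hooked behind the keeper, the lever is flat, and the arm is clear of everything; the hammer, tape measure and duct cap were not touched.

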